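# Clamp a stretcher bar in the cam clamp

## Task

Stand the loose wooden stretcher bar on edge in the nest of the bench cam clamp, between the fence, the pad and the two end lugs, and let go of it. Then turn the crank anticlockwise (seen from above) by its black knob, without forcing it, past the hard point until the follower drops into the cam's flat dwell; stop there, not past it, and let go so that the clamp holds the bar by itself. Leave the mallet, tape roll and staple box where they are.

Things in the scene. Friction and masses are not known exactly. Their poses are not given: they have to be found in the camera images.
- bar_centre (a point): centre of the loose stretcher bar, plain light wood, standing on its long narrow edge: 160 long (x; the middle 130 is full section, then a thinner 15 mm tongue at each end), 20 thick (y), 45 high (z), 90 g. Grip it across the 20 mm thickness, by its upper half.
- nest (a point): centre of the floor of the clamp's nest, 12 above the table. x along the bar's place, y from cam housing to fence, z up. The bar lies along x, either way round. Fence face at y=+14 (120 long, 14 high), open pad's face at y=-14 (70 long, 1 to 15 above the floor): 28 wide for the 20 mm bar. End lugs 12 high leave 172 of length.
- clamp: the fixed clamp; axes as the nest's, origin on the table under the crank axis, 160 from the nest. Dark base plate 230 (x) by 300 (y, from -80 to 220), 12 thick; grey cam housing 110 x 110 about the axis, top 68 above the table. The cam is hidden inside, keyed to the crank at a different angle each time.
- crank: steel crank on the housing, origin on its upright axis 78 above the table, z up. The arm runs along its own -x to the knob, 80 out. At angle 0 it points along the nest's -x; it starts at 0 to 0.25 rad and turns anticlockwise seen from above; end stops at -0.1 and 4.2. The dwell is somewhere from 1.6 to 3.1 rad. Over 80 N on it (both fingers' grip plus push) is too much: push, or grip under 35 N.
- knob (a point): centre of the crank's upright black round knob, 22 diameter, 50 high; this point is 116 above the table, knob top 141, foot 91 on the steel arm. Feel while pushing the knob round: free at first (under 1 N), then 3 to 6 N as the cam lifts, fading to nothing at the hard point.
- hub (a point): top of the crank's hub, on its axis, 96 above the table. Past the hard point the crank runs ahead by itself about 0.3 rad (25 mm at the knob) and rests in the dwell, its middle; 0.3 rad farther is a like hard point, past which it springs open. Let go short of the first hard point it springs back; right on the point it may just balance.
- pad: aluminium pad on the clamp's push rod, 70 x 12 x 14; the origin is in the middle of its face that presses the bar, 20 above the table. It is sprung: it moves towards the fence (nest's +y) up to 8 until it touches the bar and the bar the fence, then stays while its spring is compressed inside the housing, to about 19 N in the dwell.
- mallet_head (a point): centre of the head of a mallet lying on the bench (head 90 x 44, handle 170 long); leave alone
- tape_mid (a point): centre of a roll of tape, 90 diameter, 25 high; leave alone
- staples_mid (a point): centre of a cardboard staple box, 100 x 60 x 35; leave alone
Mind the look-alikes: they are no part of the job. What is shaped like the part that bears bar_centre but green is not meant.

How it is judged:
By the outcome, as a careful person would: the job done as asked, in the order asked, and still so for the second after the job is handed in, with the robot touching nothing.
It also fails if it takes over 64 s, if anything falls off the work surface, if the arm or the gripper's body presses on something with over 40 N, if the wrist force passes 120 N, or if a joint passes its speed limit or range.

## Robot

A 6-joint arm with a two-finger parallel gripper is mounted at the origin on the work surface. World frame = base frame: x ahead of the robot, y to its left, z up, the work surface at z = 0. Lengths are in mm, angles in degrees, forces in N, time in s.
With the tool pointing down it reaches from about 350 to 850 mm from the base axis. Payload 8.1 kg.
Tool frame: the origin (TCP) lies midway between the tips of the shut fingers; the grasp point (between the pads) lies 19 mm behind it; z points along the fingers, y is the direction in which the jaws open and shut (so a half turn about z gives the same grasp; the last joint's range is limited). The gripper opens to 85 mm and grips with 20 to 120 N. Pads are 22 mm wide; open, the fingers measure 114 mm over their backs; the gripper's body (76 mm by 85 mm) begins 54 mm behind the grasp point. The pads swing forward as they close: fully open they stand 13 mm farther back than shut.
Start: joints at [70.107, 7.471, 85.268, -0, 87.261, -4.893], TCP at [155.27, 579.566, 231.292] pointing down, gripper open.
Joint ranges: [-169.43, 169.43], [-51.17, 129.36], [1.28, 143.12], [-76.62, 256.62], [0, 156.53], [-152.29, 152.29]. Speed limits (degrees/s): [136.94, 136.94, 159.86, 180, 180, 180].

## Interface

Orientations are given as [roll, pitch, yaw] about the fixed x, y, z axes, in that order (R = Rz(yaw) Ry(pitch) Rx(roll)).
In Python, from bench import telemetry, snapshot, camera_params, job gives the robot as it stands. The module is installed in compiled form; this text tells all that it offers.
- The arm moves only by the shell command python3 -m jog 'ROWS' [FORCE]. ROWS is JSON, a list that holds one entry, the list of rows, each a list of 7 numbers: the shift along the tool's x, y, z in units of 50 mm (1.0 is 50 mm), then the turn, a rotation vector about the tool's x, y, z in units of 2 pi rad (1.0 is 2 pi rad), then the opening, from 0 (shut) to 1 (fully open). In form: [[[dx, dy, dz, rx, ry, rz, claw], ...]]. A call has 1 to 12 rows; each row shifts and turns the commanded pose from where the row before left it, along the tool's axes as they then stand; what a row does not reach is not made up. A row lasts 1/8 s, in which the tool goes at most 62.5 mm and 10.7 degrees, less where a joint would pass 70% of its speed; a pose out of reach is approached as far as the arm can. A call with a number of a shift or a turn outside -1 to 1 is refused whole. A call with a gripper value outside its range is refused whole. The fingers move at their own pace and stop on an object; FORCE is the grip in N (left out, the last holds). Time passes only in rows, so rows that do not move let the fingers close. It gives the time, the measured TCP pose, the force and the opening at its end, in the units of the state.
- telemetry.sense(): the state, without advancing time (a new reading comes with each control period).
- snapshot(name): name is "scene" or "side" or "wrist"; returns (picture, depth): 400x640x3 uint8, red, green, blue; 400x640 float32, mm along the optical axis (not along the pixel's ray), 0 where there is no reading.
- camera_params(name): a dict with "K" (3x3 intrinsics, pixels), "extrinsics" (4x4, takes a point from camera to world coordinates). Camera axes: x right, y down, z forward; pixel columns grow to the right and rows downward; lengths in mm; the calibration is good to about 2 mm. A picture is of the moment at which its call begins: read the wrist's pose just before it. camera_params takes no time and is no camera call; for the wrist camera it gives the pose at the moment of the call.
- job.hand_in(): hands the job in, once; it reports no verdict.
The state is a dict: "time": time; "joint_pos": joint angles; "qd": joint speeds; "joint_efforts": joint torques, N m; "tool_pos": TCP position; "tcp_rot": TCP orientation; "ft_force": force on the tool from outside, world axes, zero at the start; "wrist_torque": the same for the moment, N m; "finger_gap": finger opening in mm.
Only numpy, scipy, OpenCV 4.12 (cv2) and the standard library are available. Lean on these libraries where they do the work, as an engineer would, in place of code of your own. Each camera call takes 0.05 s, during which the arm holds its last target. There are 200 camera calls.

## Working session

There is one attempt and no reset: what is moved stays moved. The work goes in short steps, Python scripts to look and compute and a shell command to move; the robot and the scene stay as the last step left them, time stands still between calls to the robot, and variables do not carry over. Pictures are saved under pics/ and viewed, about 8 in all and at most 12, crops included, and the job is handed in when it is done.

```bash
mkdir -p pics
cat > h.py <<'E'
import numpy as np, cv2
from bench import telemetry, snapshot, camera_params
def grab(n, tag):
    P=camera_params(n); im,d=snapshot(n)
    np.savez(f'{tag}.npz',im=im,d=d,K=P['K'],E=P['extrinsics'])
    cv2.imwrite(f'pics/{tag}.png',im[:,:,::-1]); return im,d,np.array(P['K']),np.array(P['extrinsics'])
def load(tag):
    z=np.load(f'{tag}.npz'); return z['im'],z['d'],z['K'],z['E']
def cloud(d,K,E):
    v,u=np.indices(d.shape); p=np.stack([(u-K[0,2])/K[0,0]*d,(v-K[1,2])/K[1,1]*d,d,np.ones_like(d)],-1)
    w=(p@np.array(E).T)[...,:3]; w[d<=0]=np.nan; return w
def proj(p,K,E):
    q=np.linalg.inv(E)@np.r_[p,1]; return (K@q[:3])[:2]/q[2]
E
python3 - <<'E'
from h import *
for n in ['scene','side']:
    im,d,K,E=grab(n,n+'0'); print(n,E.round(2).tolist(),K[0,0])
s=telemetry.sense(); print(s['tool_pos'],s['tcp_rot'],s['time'],s['finger_gap'])
a=cv2.imread('pics/scene0.png');b=cv2.imread('pics/side0.png')
E
```

```text
scene [[-0.07, 0.71, -0.7, 1598.41], [1.0, 0.04, -0.06, 140.01], [-0.01, -0.71, -0.71, 1196.67], [0.0, 0.0, 0.0, 1.0]] 505.21957458978994
side [[-0.97, -0.16, 0.16, 261.25], [-0.23, 0.65, -0.73, 1111.06], [0.01, -0.75, -0.67, 1052.49], [0.0, 0.0, 0.0, 1.0]] 453.3456832059757
[155.10397553 579.10713848 230.34963036] [-1.79906412e+02 -9.16506710e-03  1.64998964e+02] 0.1 85.04713978450538
```

View pics/scene0.png

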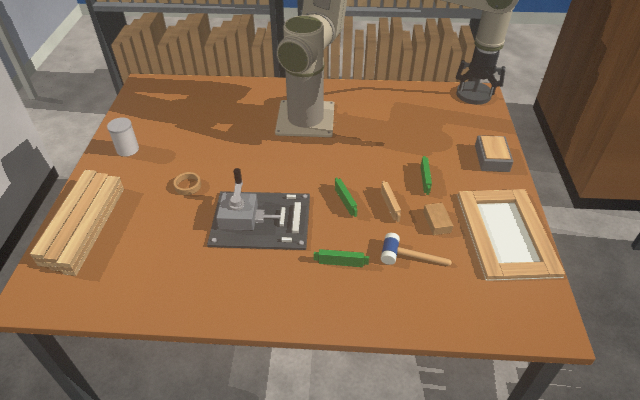

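View pics/side0.png

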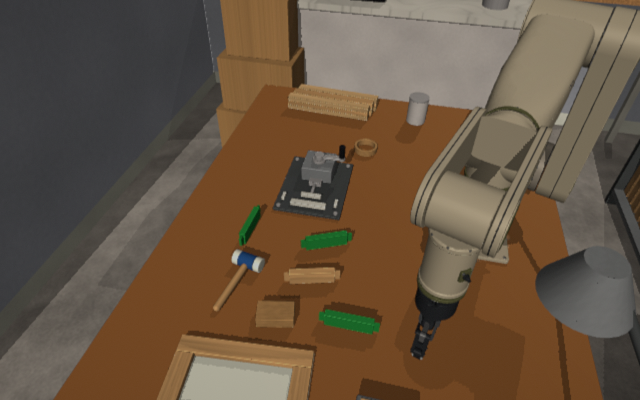

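The scene view shows the plain bar at (391,201), the clamp at (262,218) with the crank knob at (237,177). Green look-alikes are at (345,197), (427,174) and (341,257). In the side view the bar is at (313,275) and the clamp at (315,185).

Run:
```python
from h import *
def rect(p,lab):
    if len(p)<8: print(lab,len(p));return
    r=cv2.minAreaRect(p[:,:2].astype(np.float32)); print(lab,len(p),'c',np.round(r[0],1),'sz',np.round(r[1],1),'ang',round(r[2],2),'zmed',np.nanmedian(p[:,2]).round(1))
def sel(w,uv0,uv1,z0,z1):
    p=w[uv0[1]:uv1[1],uv0[0]:uv1[0]].reshape(-1,3); p=p[np.isfinite(p[:,2])]; return p[(p[:,2]>z0)&(p[:,2]<z1)]
for n,bar,cl in [('scene',((375,175),(408,228)),((200,160),(318,255))),('side',((280,258),(345,292)),((268,135),(360,222)))]:
    im,d,K,E=load(n+'0'); w=cloud(d,K,E); print(n)
    rect(sel(w,*bar,40,50),'bar top'); 
    p=sel(w,*bar,8,50); rect(p,'bar all'); rect(sel(w,*bar,-3,3),'table')
    rect(sel(w,*cl,8,15),'base'); 
    rect(sel(w,*cl,64,71),'housing'); rect(sel(w,*cl,22,31),'fence/pad tops');rect(sel(w,*cl,92,105),'hub?')
    p=sel(w,*cl,108,160); rect(p,'knob'); print(p.mean(0).round(1),p[:,2].max())
```

```text
scene
bar top 193 c [450.5 307.6] sz [141.5  24.7] ang 14.83 zmed 44.1
bar all 378 c [453.6 307.9] sz [162.1  51.9] ang 0.92 zmed 40.2
table 970 c [428.8 316.1] sz [109.7 249.4] ang 88.38 zmed -0.2
base 2600 c [ 487.6 -138.9] sz [347.7 371.9] ang 1.51 zmed 11.4
housing 601 c [ 545.2 -171.3] sz [114. 110.] ang 1.57 zmed 67.2
fence/pad tops 476 c [528.8 -88. ] sz [244.6 189.8] ang 79.97 zmed 25.8
hub? 105 c [ 512.2 -176.9] sz [100.6  31.2] ang 7.4 zmed 94.8
knob 76 c [ 465.3 -177.3] sz [22.  23.5] ang 89.6 zmed 131.9
[ 468.2 -175.3  128.9] 144.10447183876454
side
bar top 293 c [448.3 311.5] sz [128.4  24.1] ang 16.14 zmed 44.5
bar all 700 c [457.5 311.7] sz [ 57.9 170.9] ang 89.28 zmed 36.4
table 1212 c [452.8 286.1] sz [194.2 127.4] ang 13.75 zmed -0.0
base 2072 c [ 534.2 -153.8] sz [477.3 238.4] ang 88.9 zmed 11.6
housing 339 c [ 537.3 -166.6] sz [112.9 110.1] ang 89.65 zmed 67.4
fence/pad tops 417 c [ 520.3 -185.3] sz [432.1 192.5] ang 85.74 zmed 25.9
hub? 79 c [ 499.9 -172.7] sz [103.9  36.6] ang 7.33 zmed 95.0
knob 63 c [ 458.1 -170. ] sz [17.  24.5] ang 36.33 zmed 130.8
[ 457.  -168.1  128.5] 143.24935715618733
```

```bash
python3 -m jog '[[[-0.885,-0.462,0,0,0,0,1],[-0.885,-0.462,0,0,0,0,1],[-0.885,-0.462,0,0,0,0,1],[-0.885,-0.462,0,0,0,0,1],[-0.885,-0.462,0,0,0,0,1],[-0.885,-0.462,0,0,0,0,1],[-0.885,-0.462,0,0,0,0,1],[-0.885,-0.462,0,0,0,0,1],[0,0,0,0,0,-0.0283,1],[0,0,0,0,0,-0.0283,1],[0,0,0,0,0,-0.0283,1],[0,0,0,0,0,0,1]]]'
python3 - <<'E'
from h import *
im,d,K,E=grab('wrist','w1'); print(E.round(3).tolist(),K.tolist())
s=telemetry.sense(); print(s['tool_pos'],s['tcp_rot'],s['time'])
E
```

```text
time: 1.6
tool_pos: [449.2, 309.2, 230.8]
tcp_rot: [-180.0, -0.0, -164.5]
ft_force: [-0.0, 0.2, 0.3]
finger_gap: 85.5
[[-0.268, 0.93, 0.253, 385.556], [0.963, 0.259, 0.069, 291.873], [-0.001, 0.263, -0.965, 373.248], [0.0, 0.0, 0.0, 1.0]] [[308.97902078765975, 0.0, 327.3127434771798], [0.0, 308.97902078765975, 198.65165849220688], [0.0, 0.0, 1.0]]
[449.18393501 309.30985256 230.89060985] [-1.79989325e+02 -4.14456140e-02 -1.64665436e+02] 1.65
```

View pics/w1.png

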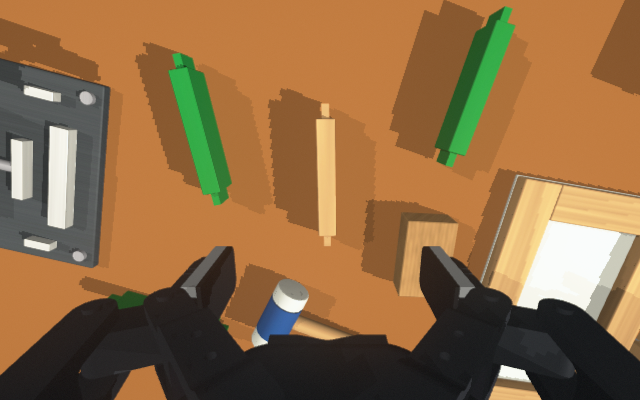

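The wrist view shows the plain bar at (326,177), the green look-alikes at (200,130) and (475,85), and the nest at the left edge (pad at (22,168), fence at (62,175)).

```bash
python3 - <<'E'
from h import *
im,d,K,E=load('w1'); w=cloud(d,K,E)
def s(u0,u1,v0,v1,z0,z1,lab):
    p=w[v0:v1,u0:u1].reshape(-1,3); p=p[(p[:,2]>z0)&(p[:,2]<z1)]
    r=cv2.minAreaRect(p[:,:2].astype(np.float32)); print(lab,len(p),np.round(r[0],1),np.round(r[1],1),round(r[2],2),p.mean(0).round(1))
s(300,350,90,260,42,50,'bar top');s(300,350,90,260,5,41,'bar low')
s(40,80,115,240,22,31,'fence'); s(0,34,130,205,22,31,'pad');s(10,70,75,110,20,31,'lug1');s(15,65,230,258,20,31,'lug2'); s(150,250,40,240,-3,3,'tab')
E
python3 -m jog '[[[-0.25,0.94,0,0,0,0,1],[-0.25,0.94,0,0,0,0,1],[-0.25,0.94,0,0,0,0,1],[-0.25,0.94,0,0,0,0,1],[-0.25,0.94,0,0,0,0,1],[-0.25,0.94,0,0,0,0,1],[0,0,0,0,0,0.022,1],[0,0,0,0,0,0.022,1],[0,0,0,0,0,0,1]]]'
python3 - <<'E'
from h import *
im,d,K,E=grab('wrist','w2')
s=telemetry.sense(); print(s['tool_pos'],s['tcp_rot'],s['time'])
E
```

```text
bar top 2155 [451.8 308.4] [129.6  20. ] 16.42 [448.6 307.5  44.7]
bar low 179 [452.4 306.4] [159.7  11. ] 16.47 [437.6 304.   37.2]
fence 2023 [537.8  12.5] [120.6  23. ] 1.59 [534.8  13.4  25.7]
pad 988 [538.7 -39.7] [70.3 29.8] 1.76 [536.8 -32.3  26.2]
lug1 310 [447.2 -13.1] [10.3 32.2] 1.7 [447.  -12.6  23.8]
lug2 241 [629.  -10.3] [11.6 31.2] 0.51 [628.1  -9.2  23.5]
tab 15419 [465.1 149.3] [244.7 129.2] 11.7 [ 4.619e+02  1.533e+02 -1.000e-01]
time: 2.78
tool_pos: [445.7, 601.4, 230.6]
tcp_rot: [-180.0, -0.0, 179.6]
ft_force: [0.2, -0.2, -0.4]
finger_gap: 85.3
[445.78561649 601.21377561 230.90285772] [-1.79974094e+02 -2.03256386e-02  1.79758030e+02] 2.825
```

View pics/w2.png

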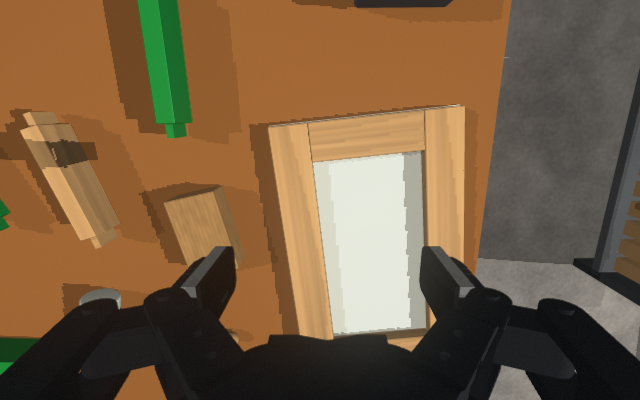

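The view shows I went +y instead of -y: a sign slip, with nothing touched. The earlier picture already gave the nest at about (538,-12) with yaw 1.6°, and the bar at (452,308) with yaw 16.4°. I'm going to the bar.

```bash
python3 -m jog '[[[-0.028,-0.977,0,0,0,0,1],[-0.028,-0.977,0,0,0,0,1],[-0.028,-0.977,0,0,0,0,1],[-0.028,-0.977,0,0,0,0,1],[-0.028,-0.977,0,0,0,0,1],[-0.028,-0.977,0,0,0,0,1],[0,0,0,0,0,-0.0233,1],[0,0,0,0,0,-0.0233,1],[0,0,0.9,0,0,0,1],[0,0,0.9,0,0,0,1],[0,0,0,0,0,0,1]]]'
python3 - <<'E'
from h import *
im,d,K,E=grab('wrist','w3'); w=cloud(d,K,E); p=w.reshape(-1,3)
m=(p[:,2]>42)&(p[:,2]<48)&(np.hypot(p[:,0]-452,p[:,1]-308)<80); q=p[m]
r=cv2.minAreaRect(q[:,:2].astype(np.float32)); print(len(q),r,q[:,2].mean())
E
```

```text
time: 4.2
tool_pos: [450.1, 306.3, 137.4]
tcp_rot: [-179.9, -0.4, -163.4]
ft_force: [0.1, -1.3, -0.1]
finger_gap: 85.2
3942 ((451.84832763671875, 308.4796447753906), (128.5914306640625, 20.016944885253906), 16.437416076660156) 44.66846057941028
```

```bash
python3 -m jog '[[[-0.03,0.02,0.8,0,0,0,1],[0,0,0.8,0,0,0,1],[0,0,0.5,0,0,0,1],[0,0,0.3,0,0,0,1],[0,0,0,0,0,0,1],[0,0,0,0,0,0,0],[0,0,0,0,0,0,0],[0,0,0,0,0,0,0],[0,0,0,0,0,0,0],[0,0,0,0,0,0,0],[0,0,0,0,0,0,0]]]' 50
```

```text
time: 5.62
tool_pos: [454.6, 309.6, 21.9]
tcp_rot: [180.0, 0.1, -163.5]
ft_force: [-1.5, -1.7, 5.6]
finger_gap: 19.2
```

```bash
python3 -m jog '[[[0,0,-0.4,0,0,0,0],[0,0,-0.9,0,0,0,0],[0,0,-0.9,0,0,0,0],[0,0,0,0,0,0.0207,0],[0,0,0,0,0,0.0207,0],[-0.221,-0.925,0,0,0,0,0],[-0.221,-0.925,0,0,0,0,0],[-0.221,-0.925,0,0,0,0,0],[-0.221,-0.925,0,0,0,0,0],[-0.221,-0.925,0,0,0,0,0],[-0.221,-0.925,0,0,0,0,0],[-0.221,-0.925,0,0,0,0,0]]]'
python3 -m jog '[[[0,0,0,0,0,0,0],[0,0,0,0,0,0,0]]]'
python3 - <<'E'
from h import *
im,d,K,E=grab('wrist','w4'); w=cloud(d,K,E)
s=telemetry.sense(); print(s['tool_pos'],s['tcp_rot'],s['time'])
grab('side','s4')
E
```

```text
time: 7.12
tool_pos: [540.3, -13.5, 130.8]
tcp_rot: [180.0, -0.0, -178.4]
ft_force: [0.9, 0.9, -1.0]
finger_gap: 19.2
time: 7.38
tool_pos: [539.9, -11.7, 130.7]
tcp_rot: [180.0, -0.1, -178.5]
ft_force: [0.2, 0.7, -1.1]
finger_gap: 19.0
[539.9261716  -11.17896361 130.81924705] [ 1.79965461e+02 -5.63037599e-02 -1.78385040e+02] 7.425
```

View pics/w4.png

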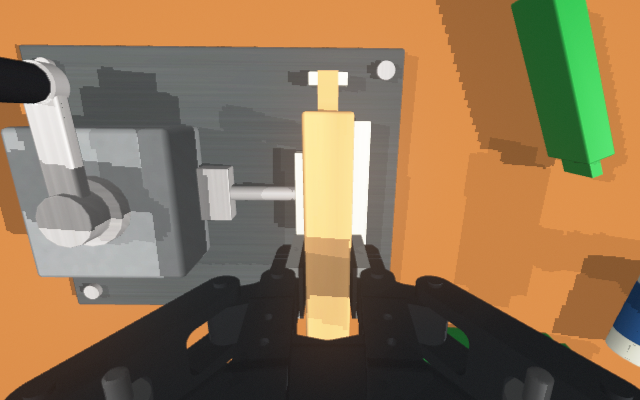

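The wrist view shows the bar held at about (328,190) above the nest, with the near lug at (328,78), the fence at (362,180), the pad at (299,190) and the hub at (75,215). I'm measuring the offsets.

Run:
```python
from h import *
im,d,K,E=load('w4'); w=cloud(d,K,E)
def s(u0,u1,v0,v1,z0,z1,lab):
    p=w[v0:v1,u0:u1].reshape(-1,3); p=p[(p[:,2]>z0)&(p[:,2]<z1)]
    if len(p)<5: print(lab,len(p)); return
    r=cv2.minAreaRect(p[:,:2].astype(np.float32)); b=cv2.boxPoints(r); print(lab,len(p),np.round(r[0],1),np.round(r[1],1),round(r[2],2),'x',b[:,0].min().round(1),b[:,0].max().round(1),'y',b[:,1].min().round(1),b[:,1].max().round(1),'z',np.median(p[:,2]).round(1))
s(295,360,105,240,140,165,'bar top'); s(310,345,60,112,130,165,'tongue');s(290,360,60,250,80,139,'bar side')
s(295,360,60,95,22,28,'lug');s(340,380,110,245,24.5,28,'fence');s(285,304,145,245,25,29,'pad')
s(0,200,120,285,66,70,'housing'); s(35,125,170,250,94,98,'hub'); s(10,410,40,310,10.5,13.5,'base')
p=w[40:310,380:410].reshape(-1,3);p=p[abs(p[:,2]-12)<2.5];print('base right edge y',np.percentile(p[:,1],99.5))
p=w[40:60,100:400].reshape(-1,3);p=p[abs(p[:,2]-12)<2.5];print('base top edge x',np.percentile(p[:,0],1))
# line scan across nest
for v in (130,180,225):
    print(v,[(u,*w[v,u].round(0).astype(int)[1:]) for u in range(286,380,4) if np.isfinite(w[v,u,0])])
```

```text
bar top 6580 [499.9 -12.9] [59.2 29.4] 1.88 x 469.8 529.9 y -28.5 2.8 z 153.6
tongue 865 [465.  -13.7] [15.3 12.8] 1.61 x 457.2 472.9 y -20.3 -7.1 z 146.2
bar side 62 [529.6 -13.3] [ 4.1 33. ] 7.84 x 525.3 533.9 y -29.9 3.4 z 136.9
lug 260 [447.4 -13.9] [10.  29.8] 0.62 x 442.2 452.5 y -28.8 1.1 z 23.7
fence 1748 [529.   15.4] [102.   13.1] 1.55 x 477.8 580.1 y 7.5 23.3 z 25.7
pad 705 [538.7 -39.1] [69.1 14.9] 1.55 x 503.9 573.4 y -47.5 -30.8 z 26.7
housing 15502 [ 540.8 -171.5] [108.8 109.7] 1.12 x 485.4 596.3 y -227.4 -115.6 z 67.9
hub 2329 [ 541.4 -172. ] [33.1 34.9] 40.67 x 517.4 565.3 y -196.0 -148.0 z 95.9
base 40353 [ 539.9 -102.1] [229.7 299.6] 1.05 x 422.3 657.5 y -254.0 49.7 z 11.8
base right edge y 48.190359333519815
base top edge x 423.36877985655775
130 [(286, np.int64(-47), np.int64(11)), (290, np.int64(-44), np.int64(11)), (294, np.int64(-41), np.int64(11)), (298, np.int64(-37), np.int64(11)), (302, np.int64(-23), np.int64(154)), (306, np.int64(-21), np.int64(153)), (310, np.int64(-20), np.int64(154)), (314, np.int64(-18), np.int64(155)), (318, np.int64(-17), np.int64(
[... 1581 characters left out ...]
, np.int64(26)), (306, np.int64(-21), np.int64(153)), (310, np.int64(-19), np.int64(152)), (314, np.int64(-18), np.int64(153)), (318, np.int64(-16), np.int64(154)), (322, np.int64(-14), np.int64(154)), (326, np.int64(-13), np.int64(152)), (330, np.int64(-11), np.int64(153)), (334, np.int64(-9), np.int64(154)), (338, np.int64(-8), np.int64(153)), (342, np.int64(-6), np.int64(154)), (346, np.int64(-4), np.int64(153)), (350, np.int64(-3), np.int64(153)), (354, np.int64(12), np.int64(25)), (358, np.int64(15), np.int64(25)), (362, np.int64(19), np.int64(25)), (366, np.int64(22), np.int64(25)), (370, np.int64(28), np.int64(11)), (374, np.int64(31), np.int64(12)), (378, np.int64(35), np.int64(13))]
```

```bash
python3 -m jog '[[[-0.01,0,0.8,0,0,0,0],[0,0,0.6,0,0,0,0],[0,0,0.3,0,0,0,0],[0,0,0.1,0,0,0,0],[0,0,0.06,0,0,0,0],[0,0,0,0,0,0,0],[0,0,0,0,0,0,0]]]'
```

```text
time: 8.35
tool_pos: [541.7, -12.1, 39.2]
tcp_rot: [-180.0, 0.1, -178.4]
ft_force: [-0.4, 0.2, -0.5]
finger_gap: 18.9
```

```bash
python3 -m jog '[[[0,0,0.05,0,0,0,0],[0,0,0.03,0,0,0,0],[0,0,0,0,0,0,0]]]'; python3 -m jog '[[[0,0,0.02,0,0,0,0],[0,0,0,0,0,0,0]]]'
```

```text
time: 8.72
tool_pos: [540.8, -12.0, 34.1]
tcp_rot: [180.0, -0.0, -178.4]
ft_force: [0.5, -0.1, -1.4]
finger_gap: 19.0
time: 8.98
tool_pos: [540.9, -12.0, 33.9]
tcp_rot: [-180.0, -0.0, -178.4]
ft_force: [-4.5, -0.7, 5.1]
finger_gap: 19.4
```

```bash
python3 -m jog '[[[0,0,0,0,0,0,0.6],[0,0,0,0,0,0,0.6],[0,0,0,0,0,0,0.6],[0,0,0,0,0,0,0.6],[0,0,-0.4,0,0,0,0.6],[0,0,-0.9,0,0,0,0.6],[0,0,-0.9,0,0,0,0.6],[0,0,-0.9,0,0,0,0.6],[0,0,0,0,0,0,0.6],[0,0,0,0,0,0,0.6]]]'
python3 - <<'E'
from h import *
im,d,K,E=grab('wrist','w5'); w=cloud(d,K,E)
s=telemetry.sense(); print(s['tool_pos'],s['ft_force'],s['time'])
p=w.reshape(-1,3)
def r(m,l):
    q=p[m]; q=q[np.isfinite(q[:,2])]; r=cv2.minAreaRect(q[:,:2].astype(np.float32)); print(l,len(q),r,np.median(q[:,2]))
near=(np.hypot(p[:,0]-538,p[:,1]+12)<90)
r(near&(p[:,2]>54)&(p[:,2]<62),'bar top'); r(near&(p[:,2]>46)&(p[:,2]<60),'bar hi')
v=w[...,2]>0
q=p[(p[:,2]>105)&(p[:,2]<150)&(p[:,1]<-120)&(p[:,1]>-220)]; print('knob',len(q),q.min(0) if len(q) else '',q.max(0) if len(q) else '')
q=p[(abs(p[:,2]-95.9)<2)&(p[:,1]<-120)];print(len(q),cv2.minAreaRect(q[:,:2].astype(np.float32)))
E
```

```text
time: 10.22
tool_pos: [540.8, -12.0, 187.8]
tcp_rot: [180.0, -0.0, -178.4]
ft_force: [0.6, 0.1, -0.4]
finger_gap: 50.9
[540.18084458 -11.88943785 186.89297787] [-0.11411136 -0.19080147 -0.73359773] 10.275
bar top 3057 ((538.5601806640625, -11.971435546875), (129.9325408935547, 19.934059143066406), 1.6750922203063965) 56.70569999633602
bar hi 3304 ((538.4847412109375, -11.973642349243164), (159.9380340576172, 19.934059143066406), 1.6750922203063965) 56.62803692724907
knob 2510 [ 450.42901102 -187.02094632  105.04072475] [ 472.34908245 -164.93389185  142.74202291]
1506 ((505.27587890625, -167.08006286621094), (34.2031135559082, 105.6746826171875), 82.1063003540039)
```

View pics/w5.png

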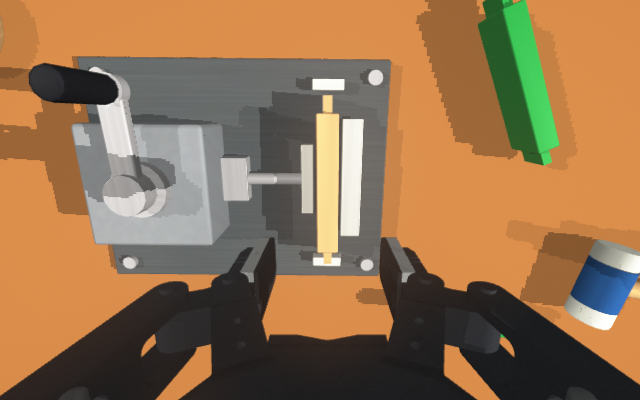

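The picture shows the bar upright in the nest: its top is at (327,180), between the pad (307,180) and the fence (352,180), and between the two lugs. It measures (538.5,-12) with its top at 57. The knob centre is at about (461.4,-176) and the axis at (541.5,-172). The plan is to cage the knob with the fingers about 60 mm apart and push it with the trailing finger. First I turn the tool by about -179°, which gives joint 6 room.

```bash
python3 -m jog '[[[0,0,0,0,0,0.0276,0.7],[0,0,0,0,0,0.0276,0.7],[0,0,0,0,0,0.0276,0.7],[0,0,0,0,0,0.0276,0.7],[0,0,0,0,0,0.0276,0.7],[0,0,0,0,0,0.0276,0.7],[0,0,0,0,0,0.0276,0.7],[0,0,0,0,0,0.0276,0.7],[0,0,0,0,0,0.0276,0.7],[0,0,0,0,0,0.0276,0.7],[0,0,0,0,0,0.0276,0.7],[0,0,0,0,0,0.0276,0.7]]]'
python3 -m jog '[[[0,0,0,0,0,0.0276,0.7],[0,0,0,0,0,0.0276,0.7],[0,0,0,0,0,0.0276,0.7],[0,0,0,0,0,0.0276,0.7],[0,0,0,0,0,0.0276,0.7],[0,0,0,0,0,0.0276,0.7],[-0.437,0.8,0,0,0,0,0.7],[-0.437,0.8,0,0,0,0,0.7],[-0.437,0.8,0,0,0,0,0.7],[-0.437,0.8,0,0,0,0,0.7],[0,0,0,0,0,0,0.7],[0,0,0,0,0,0,0.7]]]'
python3 - <<'E'
from h import *
s=telemetry.sense(); print(s['tool_pos'],s['tcp_rot'],s['ft_force'],s['wrist_torque'],s['joint_pos'],s['time'])
im,d,K,E=grab('wrist','w6'); w=cloud(d,K,E); p=w.reshape(-1,3)
q=p[(p[:,2]>105)&(p[:,2]<150)&(p[:,1]<-120)&(p[:,1]>-220)&(p[:,0]<500)]; print(len(q),q.min(0),q.max(0))
E
```

```text
time: 11.78
tool_pos: [539.7, -11.9, 186.0]
tcp_rot: [-179.8, 0.1, 62.0]
ft_force: [0.4, -0.9, -0.6]
finger_gap: 59.6
time: 13.28
tool_pos: [460.8, -175.4, 187.0]
tcp_rot: [-179.9, 0.1, 2.7]
ft_force: [-0.1, 0.1, -0.1]
finger_gap: 59.9
[ 460.79963327 -175.40572235  187.00317696] [-1.79912332e+02  9.69239236e-02  2.70177371e+00] [-0.09912145  0.08910035 -0.0969964 ] [-0.00547908 -0.04403535 -0.00770924] [-2.68212721e+01 -7.74723720e+00  1.05111894e+02  2.87525208e-02
  8.27628833e+01  6.04733745e+01] 13.275
1145 [ 451.47891725 -188.04123947  105.01929414] [ 472.76096868 -166.2765928   142.43463784]
```

```bash
python3 -m jog '[[[0,0,0.7,0,0,0,0.7],[0,0,0.7,0,0,0,0.7],[0,0,0.3,0,0,0,0.7],[0,0,0,0,0,0,0.7]]]'
python3 -m jog '[[[0,0.15,0,0,0,0,0.7],[0,0.1,0,0,0,0,0.7],[0,0.05,0,0,0,0,0.7],[0,0.04,0,0,0,0,0.7],[0,0,0,0,0,0,0.7]]]'
```

```text
time: 13.82
tool_pos: [460.8, -174.9, 102.3]
tcp_rot: [-179.9, 0.1, 2.8]
ft_force: [0.2, -0.4, -0.0]
finger_gap: 59.8
time: 14.45
tool_pos: [462.1, -193.2, 103.4]
tcp_rot: [180.0, -0.0, 2.7]
ft_force: [0.2, 0.0, -0.7]
finger_gap: 59.8
```

```bash
python3 -m jog '[[[0.021,0.0795,0,0,0,-0.00796,0.7],[0.021,0.0795,0,0,0,-0.00796,0.7],[0.021,0.0795,0,0,0,-0.00796,0.7],[0.021,0.0795,0,0,0,-0.00796,0.7],[0.021,0.0795,0,0,0,-0.00796,0.7],[0.021,0.0795,0,0,0,-0.00796,0.7],[0.021,0.0795,0,0,0,-0.00796,0.7],[0.021,0.0795,0,0,0,-0.00796,0.7],[0.021,0.0795,0,0,0,-0.00796,0.7],[0.021,0.0795,0,0,0,-0.00796,0.7],[0.021,0.0795,0,0,0,-0.00796,0.7],[0.021,0.0795,0,0,0,-0.00796,0.7]]]'
cat > st.py <<'E'
from h import *
A=np.array([541.5,-172.]); s=telemetry.sense(); t=s['tool_pos'][:2]; y=np.radians(s['tcp_rot'][2])
ex=np.array([np.cos(y),np.sin(y)]); ey=np.array([np.sin(y),-np.cos(y)]); r=t-A
f=np.array(s['ft_force']); tq=np.array(s['wrist_torque'])
print('yaw rad',y.round(3),'along ex',(r@ex).round(1),'s',(r@ey).round(1),'F tang',(f[:2]@ey).round(2),'rad',(f[:2]@ex).round(2),'fz',f[2].round(2),'tq',tq.round(2),'j6',s['joint_pos'][5].round(1),s['time'])
E
cat > k.py <<'E'
from h import *
import sys
im,d,K,E=grab('side',sys.argv[1]); w=cloud(d,K,E); im2=im.astype(int)
# steel arm / knob heights near the axis, excluding gripper
p=w.reshape(-1,3); m=(np.hypot(p[:,0]-541,p[:,1]+172)<100)&(p[:,2]>84)&(p[:,2]<150); q=p[m]
print(len(q)); 
v,u=np.where(m.reshape(d.shape)); print(u.min(),u.max(),v.min(),v.max())
c=im[110:230,250:390,::-1]; cv2.imwrite(f'pics/{sys.argv[1]}c.png',cv2.resize(c,None,fx=4,fy=4,interpolation=cv2.INTER_CUBIC))
E
python3 st.py
```

```text
time: 15.95
tool_pos: [488.7, -233.5, 103.1]
tcp_rot: [-180.0, 0.0, 37.2]
ft_force: [-0.6, -1.0, 0.4]
finger_gap: 59.8
yaw rad 0.65 along ex -79.2 s 17.0 F tang 0.44 rad -1.08 fz 0.43 tq [ 0.01  0.05 -0.05] j6 21.8 15.95
```

```bash
python3 -m jog '[[[0.0165,0.0637,0,0,0,-0.00637,0.7],[0.0165,0.0637,0,0,0,-0.00637,0.7],[0.0165,0.0637,0,0,0,-0.00637,0.7],[0.0165,0.0637,0,0,0,-0.00637,0.7],[0.0165,0.0637,0,0,0,-0.00637,0.7],[0.0165,0.0637,0,0,0,-0.00637,0.7],[0.0165,0.0637,0,0,0,-0.00637,0.7],[0.0165,0.0637,0,0,0,-0.00637,0.7]]]'; python3 st.py; python3 k.py k7
```

```text
time: 16.95
tool_pos: [510.6, -246.5, 103.0]
tcp_rot: [-179.9, 0.0, 55.6]
ft_force: [-4.8, 1.3, 2.5]
finger_gap: 60.0
yaw rad 0.97 along ex -78.9 s 16.7 F tang -4.66 rad -1.65 fz 2.45 tq [0.09 0.71 0.04] j6 3.5 16.95
276
315 341 127 159
```

View pics/k7c.png

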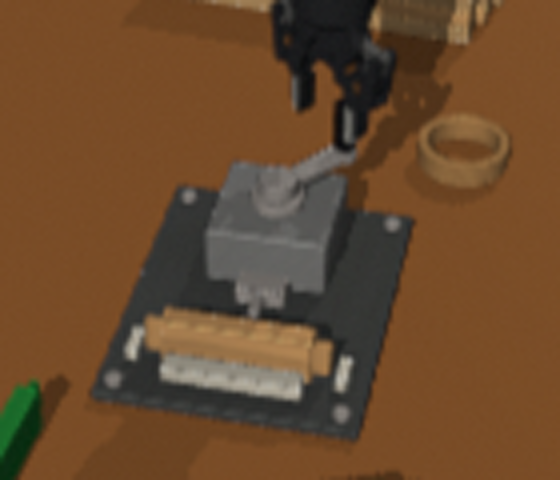

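The crop shows the trailing finger against the knob at (348,140) and the arm turning; I read 4.7 N tangential, so the cam is lifting. I'll go on in short calls and watch the force.

```bash
for i in 1; do python3 -m jog '[[[0.0165,0.0637,0,0,0,-0.00637,0.7],[0.0165,0.0637,0,0,0,-0.00637,0.7],[0.0165,0.0637,0,0,0,-0.00637,0.7],[0.0165,0.0637,0,0,0,-0.00637,0.7],[0.0165,0.0637,0,0,0,-0.00637,0.7]]]' >/dev/null; python3 st.py
python3 -m jog '[[[0.0165,0.0637,0,0,0,-0.00637,0.7],[0.0165,0.0637,0,0,0,-0.00637,0.7],[0.0165,0.0637,0,0,0,-0.00637,0.7],[0.0165,0.0637,0,0,0,-0.00637,0.7],[0.0165,0.0637,0,0,0,-0.00637,0.7]]]'>/dev/null; python3 st.py; done
```

```text
yaw rad 1.169 along ex -78.8 s 16.8 F tang -6.48 rad -2.06 fz 4.15 tq [-0.01  1.01  0.07] j6 -7.5 17.625
yaw rad 1.369 along ex -78.7 s 17.1 F tang -6.36 rad -3.54 fz 2.66 tq [-0.21  1.    0.03] j6 -18.2 18.25
```

```bash
python3 -m jog '[[[0.0121,0.0478,0,0,0,-0.00477,0.7],[0.0121,0.0478,0,0,0,-0.00477,0.7],[0.0121,0.0478,0,0,0,-0.00477,0.7]]]' >/dev/null; python3 st.py
python3 -m jog '[[[0.0121,0.0478,0,0,0,-0.00477,0.7],[0.0121,0.0478,0,0,0,-0.00477,0.7],[0.0121,0.0478,0,0,0,-0.00477,0.7]]]' >/dev/null; python3 st.py
```

```text
yaw rad 1.459 along ex -78.7 s 17.4 F tang -5.22 rad -3.1 fz 1.91 tq [-0.33  0.85  0.06] j6 -23.0 18.625
yaw rad 1.548 along ex -78.7 s 17.7 F tang -3.65 rad -3.26 fz 0.8 tq [-0.48  0.7   0.05] j6 -27.7 19.0
```

```bash
python3 -m jog '[[[0.0121,0.0478,0,0,0,-0.00477,0.7],[0.0121,0.0478,0,0,0,-0.00477,0.7],[0.0121,0.0478,0,0,0,-0.00477,0.7]]]' >/dev/null; python3 st.py
```

```text
yaw rad 1.639 along ex -78.3 s 18.3 F tang -2.42 rad -2.69 fz 0.51 tq [-0.5   0.43  0.11] j6 -32.4 19.375
```

```bash
python3 -m jog '[[[0.0121,0.0478,0,0,0,-0.00477,0.7],[0.0121,0.0478,0,0,0,-0.00477,0.7]]]' >/dev/null; python3 st.py
```

```text
yaw rad 1.7 along ex -78.0 s 18.9 F tang -2.72 rad -2.01 fz -0.8 tq [-0.34  0.31  0.04] j6 -35.5 19.625
```

```bash
python3 -m jog '[[[0.0121,0.0478,0,0,0,-0.00477,0.7],[0,0,0,0,0,0,0.7]]]' >/dev/null; python3 st.py
```

```text
yaw rad 1.729 along ex -77.7 s 19.4 F tang 0.06 rad -0.71 fz -1.33 tq [-0.07  0.05  0.04] j6 -37.0 19.875
```

```bash
python3 -m jog '[[[0,0,0,0,0,0,0.7],[0,0,0,0,0,0,0.7],[0,0,0,0,0,0,0.7],[0,0,0,0,0,0,0.7]]]'>/dev/null; python3 st.py; python3 k.py k8
python3 - <<'E'
from h import *
im,d,K,E=grab('wrist','w8'); w=cloud(d,K,E); p=w.reshape(-1,3)
E
```

```text
yaw rad 1.728 along ex -78.1 s 19.0 F tang -0.6 rad -0.39 fz 1.11 tq [-0.02 -0.01  0.02] j6 -37.0 20.375
258
303 329 129 160
```

View pics/w8.png

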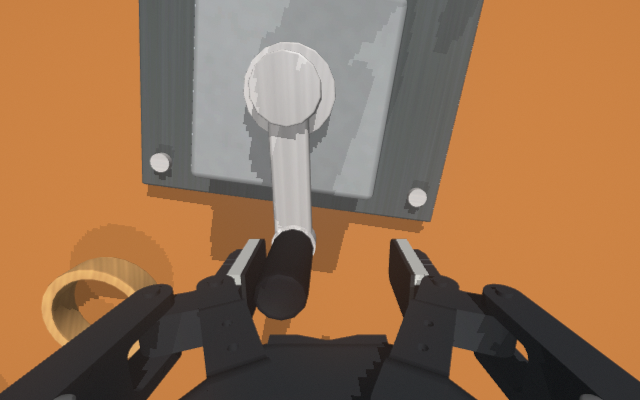

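The view shows the knob at (285,280), close beside the left (trailing) finger at (248,265); the right finger is at (410,262). I'm measuring the crank angle.

```bash
cat > ang.py <<'E'
from h import *
import sys
im,d,K,E=load(sys.argv[1]); w=cloud(d,K,E); p=w.reshape(-1,3); A=np.array([541.5,-172.])
rel=p[:,:2]-A; R=np.hypot(*rel.T)
for z0,z1,r0,r1,l in [(84,93.5,22,66,'arm'),(105,143,65,95,'knob')]:
    q=rel[(p[:,2]>z0)&(p[:,2]<z1)&(R>r0)&(R<r1)]
    if len(q)<5: print(l,len(q)); continue
    a=np.arctan2(-q[:,1],-q[:,0]); c=np.median(q,0); print(l,len(q),'c',(c+A).round(1),'phi',np.arctan2(-c[1],-c[0]).round(3),np.percentile(a,[5,95]).round(3))
q=p[(abs(p[:,2]-96)<2)&(R<22)]
if len(q)>20: print('hub',len(q),cv2.minEnclosingCircle(q[:,:2].astype(np.float32)))
E
python3 ang.py w8; python3 ang.py w5
```

```text
arm 3346 c [ 549.1 -213.6] phi 1.752 [1.493 2.002]
knob 6431 c [ 555.4 -242.6] phi 1.766 [1.494 2.417]
hub 4330 ((541.2276000976562, -172.1057891845703), 16.988079071044922)
arm 1792 c [ 497.4 -172. ] phi -0.001 [-0.259  0.267]
knob 2510 c [ 461.7 -170. ] phi -0.025 [-0.075  0.133]
hub 1396 ((540.52978515625, -171.59060668945312), 17.524799346923828)
```

```bash
python3 -m jog '[[[0.0121,0.0478,0,0,0,-0.00477,0.7],[0.0121,0.0478,0,0,0,-0.00477,0.7],[0,0,0,0,0,0,0.7],[0,0,0,0,0,0,0.7]]]'>/dev/null; python3 st.py;  python3 -c "
from h import *
grab('wrist','w9')"; python3 ang.py w9
```

```text
yaw rad 1.788 along ex -78.1 s 19.2 F tang 0.51 rad -0.24 fz -0.82 tq [ 0.01 -0.03 -0.03] j6 -40.1 20.975
arm 3342 c [ 551.7 -213.1] phi 1.813 [1.557 2.065]
knob 6421 c [ 560.  -241.5] phi 1.831 [1.556 2.48 ]
hub 4340 ((541.2693481445312, -172.1291961669922), 16.993654251098633)
```

```bash
python3 -m jog '[[[0.0121,0.0478,0,0,0,-0.00477,0.7],[0,0,0,0,0,0,0.7],[0,0,0,0,0,0,0.7],[0,0,0,0,0,0,0.7],[0,0,0,0,0,0,0.7],[0,0,0,0,0,0,0.7]]]'>/dev/null; python3 st.py;  python3 -c "
from h import *
grab('wrist','w10')"; python3 ang.py w10
```

```text
yaw rad 1.818 along ex -78.1 s 19.1 F tang 0.14 rad -0.48 fz -0.02 tq [0.04 0.03 0.01] j6 -41.6 21.775
arm 3345 c [ 552.9 -212.8] phi 1.843 [1.586 2.096]
knob 6426 c [ 562.1 -241. ] phi 1.861 [1.586 2.508]
hub 4325 ((541.3265380859375, -172.0947265625), 16.89828872680664)
```

```bash
python3 -m jog '[[[0.0121,0.0478,0,0,0,-0.00477,0.7],[0.0121,0.0478,0,0,0,-0.00477,0.7],[0,0,0,0,0,0,0.7],[0,0,0,0,0,0,0.7],[0,0,0,0,0,0,0.7]]]'>/dev/null; python3 st.py;  python3 -c "
from h import *
grab('wrist','w11')"; python3 ang.py w11
```

```text
yaw rad 1.878 along ex -78.1 s 19.2 F tang -0.53 rad -0.14 fz -0.31 tq [-0.02  0.02  0.04] j6 -44.7 22.45
arm 3348 c [ 563.7 -208.1] phi 2.121 [1.865 2.375]
knob 6651 c [ 580.6 -235.8] phi 2.12 [1.649 2.567]
hub 4341 ((541.2684936523438, -172.0567626953125), 16.920373916625977)
```

The crank ran ahead by itself, from about 1.90 to 2.12 rad, and now stands midway between the fingers, touching neither. I lift straight up and check.

```bash
python3 -m jog '[[[0,0,-0.4,0,0,0,0.7],[0,0,-0.8,0,0,0,0.7],[0,0,-0.9,0,0,0,0.7],[0,0,-0.9,0,0,0,0.7],[-0.5,0,-0.5,0,0,0,0.7],[-0.5,0,0,0,0,0,0.7],[0,0,0,0,0,0,0.7],[0,0,0,0,0,0,0.7]]]'
python3 - <<'E'
from h import *
im,d,K,E=grab('wrist','w12'); w=cloud(d,K,E); p=w.reshape(-1,3)
near=(np.hypot(p[:,0]-538,p[:,1]+8)<90)
q=p[near&(p[:,2]>54)&(p[:,2]<62)&(p[:,1]>-60)]; print('bar',len(q),cv2.minAreaRect(q[:,:2].astype(np.float32)) if len(q)>5 else '')
q=p[near&(p[:,2]>22)&(p[:,2]<30)&(p[:,1]<-15)&(p[:,1]>-50)]; print('pad',len(q),cv2.minAreaRect(q[:,:2].astype(np.float32)) if len(q)>5 else '')
for n in ('side','scene'):
    im,d,K,E=grab(n,n+'9'); w=cloud(d,K,E); p=w.reshape(-1,3)
    q=p[(np.hypot(p[:,0]-538,p[:,1]+8)<90)&(p[:,2]>54)&(p[:,2]<62)]; print(n,'bar',len(q),cv2.minAreaRect(q[:,:2].astype(np.float32)) if len(q)>5 else '')
E
python3 ang.py w12; python3 ang.py side9
```

```text
time: 23.5
tool_pos: [598.4, -287.9, 278.8]
tcp_rot: [180.0, -0.0, 107.6]
ft_force: [0.7, 0.3, 0.3]
finger_gap: 59.8
bar 0 
pad 0 
side bar 154 ((534.1246948242188, -4.573637962341309), (128.5546417236328, 26.149677276611328), 1.748504877090454)
scene bar 179 ((548.8833618164062, -7.859622001647949), (156.2383575439453, 19.968048095703125), 1.0059702396392822)
arm 900 c [ 563.7 -208.9] phi 2.112 [1.855 2.365]
knob 463 c [ 582.7 -240. ] phi 2.115 [2.007 2.223]
hub 1012 ((541.3715209960938, -172.31654357910156), 16.808643341064453)
arm 40 c [ 562.6 -210.1] phi 2.078 [-0.69  2.32]
knob 47 c [ 578.  -232.6] phi 2.113 [1.956 2.22 ]
hub 35 ((539.5504150390625, -171.25997924804688), 19.587074279785156)
```

View pics/w12.png

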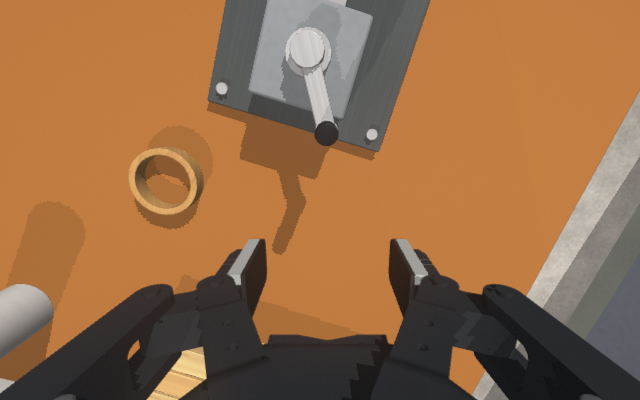

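View pics/side9.png

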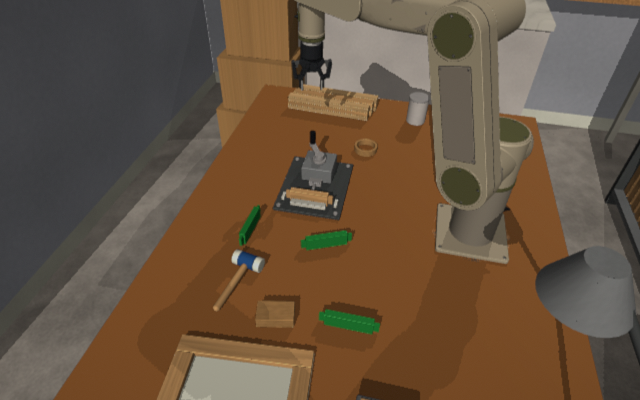

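Both views show the crank resting free: the knob is at (326,133) in the wrist view, and the bar is upright at (308,196) in the side view. Mallet, tape and box have not moved. One last check: did the bar shift against the fence between the side pictures before and after clamping?

Run:
```python
from h import *
for t in ('s4','k7','side9'):
    im,d,K,E=load(t); p=cloud(d,K,E).reshape(-1,3)
    q=p[(np.hypot(p[:,0]-538,p[:,1]+8)<90)&(p[:,2]>53)&(p[:,2]<62)]
    if len(q)>20: print(t,len(q),np.median(q,0).round(1),cv2.minAreaRect(q[:,:2].astype(np.float32))[0])
a=load('side0')[0].astype(int);b=load('side9')[0].astype(int)
for n,(u,v) in dict(mallet=(243,275),tape=(366,147),box=(275,313)).items(): print(n,abs(a-b)[v-25:v+25,u-25:u+25].mean().round(2))
s=telemetry.sense(); print(s['time'],s['ft_force'].round(1))
from bench import job; job.hand_in()
```

```text
k7 170 [531.8  -6.8  56.4] (534.0366821289062, -6.435845375061035)
side9 176 [532.   -3.5  56. ] (533.20263671875, -5.03395938873291)
mallet 3.88
tape 5.57
box 4.31
23.65 [-0.2  0.5  0.5]
the job is handed in; nothing more can be done
```

I stood the bar on edge in the nest and let go of it. I then pushed the crank round with one finger until it ran past the hard point into the dwell by itself, and lifted the gripper away. The job was handed in at 23.65 s.

- **Bar:** after release it stood at (538.5, -12), within 1 mm of the nest centre, top at 57 mm. After clamping, the side camera showed it still upright and shifted about 3 mm towards the fence; I expected about 4, and that reading is coarse.
- **Crank:** the push peaked at about 6.5 N, slightly over the stated 3 to 6 N, then faded to nothing at about 1.73 rad (all angles from world -x, about 0.03 more than the crank's own). It followed the finger with no force to about 1.90 rad, then ran ahead to 2.12. It still read 2.11 about a second later with the gripper clear. I did not measure the clamping force.
- **Other objects:** mallet, tape roll and staple box look unmoved. The before/after pixel differences were small but not zero, which I put down to image noise and arm shadows.
- **Slip:** one early move went the wrong way along y because of a sign error. It touched nothing.

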